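# Check the seal of the squat preserving jar

### The arm

A 6-joint arm with a two-finger parallel gripper is mounted at the origin on the work surface. World frame = base frame: x ahead of the robot, y to its left, z up, the work surface at z = 0. Lengths are in m, angles in rad, forces in N, time in s.
With the tool pointing down it reaches from about 0.4 to 0.825 m from the base axis. Payload 7 kg.
Tool frame: the origin (TCP) lies between the finger pads, 19 mm behind the fingertips; this is the grasp point; z points along the fingers, y is the line along which they close (so a half turn about z gives the same grasp; the last joint's range is limited). The gripper opens to 88 mm and grips with 3 to 60 N. Pads are 19 mm wide; open, the fingers measure 130 mm over their backs; the gripper's body (78 mm by 193 mm) begins 47 mm behind the grasp point.
Start: joints at [1.533, 0.359, 0.012, 0, -1.224, -0.288], TCP at [0.216, 0.639, 0.245] pointing down, gripper open.
Joint ranges: [-3.07, 3.07], [-1.43, 2.12], [-1.02, 1.25], [-3.03, 1.67], [-3.05, -0], [-3.03, 3.03]. Speed limits (rad/s): [2.39, 2.39, 3.01, 3.14, 3.14, 3.14].

### API

Orientations are given as [roll, pitch, yaw] about the fixed x, y, z axes, in that order (R = Rz(yaw) Ry(pitch) Rx(roll)).
In Python, from station import arm gives the robot as it stands.
- The arm moves only by the tool servo_tool, never from a script. Its argument "deltas" is a list of rows, each a list of 7 numbers: the closure, from -1 (fully open) to 1 (shut), then the shift along the tool's x, y, z in mm, then the turn, a rotation vector about the tool's x, y, z in degrees. In form: [[gripper, x, y, z, ax, ay, az], ...]. A call has 1 to 20 rows; each row shifts and turns the commanded pose from where the row before left it, along the tool's axes as they then stand; what a row does not reach is not made up. A row lasts 1/12 s, in which the tool goes at most 41.7 mm and 7.16 degrees, less where a joint would pass 70% of its speed; a pose out of reach is approached as far as the arm can. A call is refused whole if a number of a shift passes 41.7 or a number of a turn 7.16, either way. A call with a gripper value outside its range is refused whole. The fingers move at their own pace and stop on an object; "squeeze" is the grip in N (left out, the last holds). Time passes only in rows, so rows that do not move let the fingers close. It gives the time, the measured TCP pose, the force, the opening and the grip force at its end, in the units of the state.
- arm.get_state(): the state, without advancing time (a new reading comes with each control period).
- arm.grab_frame(name): name is "side" or "top" or "wrist"; returns a dict with "color" (400x640x3 uint8, red, green, blue), "K" (3x3 intrinsics, pixels), "distortion" ([k1, k2, p1, p2, k3] as OpenCV has them; the pictures are not rectified), "position" and "orientation" of the camera in the world. Camera axes: x right, y down, z forward; pixel columns grow to the right and rows downward; lengths in m; the calibration is good to about 2 mm. A picture is of the moment at which its call begins. There is no depth.
- arm.job_done(): hands the job in; it is judged then, once.
Trained networks look in a picture, given as the dict that the camera call returned (one of the last four; its "shot" number tells which), for a name from the list of things; names that differ only in an ending like _2 or _b are one class to them, and where a whole thing is asked for, a point or a joint stands for the part that bears it (a point fixed in the world has none). Each returns a list of dicts, best first, with "conf" (0 to 1); they miss things now and then, are a little off and sometimes report something else, mostly with a low value. They report only what shows in the picture. A call takes as long as a camera call.
- arm.recognise(query, picture): "at" ([x, y, z] in m, in the coordinates of the camera as it stood for that picture, good to about 4 mm: the middle of the surface that is visible of it).
The state is a dict: "t": time; "q": joint angles; "qd": joint speeds; "joint_efforts": joint torques, N m; "eef_pos": TCP position; "ee_rot": TCP orientation; "force": force on the tool from outside, world axes, zero at the start; "moment": the same for the moment, N m; "width": finger opening in m; "gripper_force": force on a finger pad.
Only numpy, scipy, OpenCV 4.12 (cv2) and the standard library are available. Lean on these libraries where they do the work, as an engineer would, in place of code of your own. Each camera call takes 0.05 s, during which the arm holds its last target. There are 200 camera calls.

### The job

The preserves have cooled on the board and the squat jar, the one that is wider than it is tall, has to be checked for its seal. With your fingertips press gently down on the raised button in the middle of its lid until it has gone down, keep it down for a moment, then let it come up again and take your hand well clear above the jars. The squat jar must stay standing where it is, not lifted, tipped or pushed along, and the other jars and things are not to be touched.

Things in the scene. Friction and masses are not known exactly. Their poses are not given: they have to be found in the camera images.
- squat_jar: The jar to check: loose, filled, round preserving jar, 92 mm across and 76 mm high to the top of the flat lid; screw band 86 mm across and 17 mm high. About 0.45 kg. Glass and lid (brass screw band round a steel disc) look like the other jars'. It stands on the board with three other jars, in any of four places. Origin at the centre of its underside, z up.
- lid_middle (a point): The top of the raised safety button in the middle of the squat jar's lid, 79.5 mm above the jar's underside, on the jar's axis (fixed to the jar: it does not go down with the button). The button is a round steel dome, 32 mm across, 3.5 mm proud of the flat lid.
- dome (a joint): How far the squat jar's button is pressed down: 0 up (as at the start), 0.0025 m right down. A spring: it begins to move at about 1 N, is right down at about 4.5 N and stops hard there, so come down slowly (10 to 20 mm/s); it springs back up when let go.
- board: Fixed maple board on the counter, 320 x 440 mm and 24 mm thick, the jars stand on it. Origin at the centre of its underside; z up, its long side along y.
- tall_jar_a: Bystander: loose filled preserving jar, 82 mm across, 130 mm high, lid 70 mm across with a button 3.5 mm higher still; on the board, nearest neighbours at least 125 mm apart between axes. Origin at the centre of its underside.
- tall_jar_b: Bystander: same as tall_jar_a.
- half_jar: Bystander: slim preserving jar, 72 mm across and 98 mm high plus the button, taller than wide; on the board. Origin at the centre of its underside.
- screw_band: Bystander: spare screw band, a loose brass-coloured ring 74 mm across and 16 mm high, lying at the -y end of the board. Origin at the centre of its underside.
- tin: Bystander: closed food tin with a blue label, 76 mm across and 108 mm high, on the counter left of the board. Origin at the centre of its underside.
- can_opener: Bystander: white hand can opener lying on the counter right of the board, about 175 mm long and 45 mm high. Origin on its underside, x along it towards the head.
- wooden_spoon: Bystander: wooden spoon 270 mm long and 10 mm thick lying on the counter left of the board. Origin on its underside near its middle, x along it towards the bowl.
- jar_funnel: Bystander: steel jar funnel, 120 mm across and 66 mm high with a small tab handle, standing upside down on its wide mouth on the counter right of the board. Origin at the centre of its underside.

How it is judged:
On the way:
1. the fingertips press the button in the middle of the squat jar's lid down and keep it down for a moment (value of joint dome above 0.0015 m and contact force between the fingers and squat_jar above 2 N), for 0.3 s.
At the end, for the whole second after the job is handed in: Button up again (within 0.5 mm); squat jar upright (0.05 rad), at rest, within 6 mm of its start; hand withdrawn above the jars (TCP over 80 mm from the button and over 200 mm above the counter, fingertips about 20 mm over the tallest jar); everything else within 5 mm of its start (value of joint dome below 0.0005 m and distance of squat_jar from where it was at the start of the episode below 0.006 m and angle between squat_jar's own z axis and vertical below 0.05 rad and linear speed of squat_jar below 0.01 m/s and distance between the grasp point and lid_middle above 0.08 m and height (world z) of the grasp point above 0.2 m and distance of each of tall_jar_a, tall_jar_b, half_jar, screw_band, tin, can_opener, wooden_spoon, jar_funnel from where it was at the start of the episode below 0.005 m); the robot touches nothing.
It fails at once if the squat jar was pressed harder than 30 N: not gently (contact force between any of the fingers, the arm and squat_jar above 30 N).
It fails at once if the squat jar was lifted, carried or pushed more than 10 mm (distance of squat_jar from where it was at the start of the episode above 0.01 m).
It fails at once if the squat jar was tipped more than 0.12 rad (angle between squat_jar's own z axis and vertical above 0.12 rad).
It fails at once if another jar or thing was touched (over 0.5 N) (contact force between any of the fingers, the arm and tall_jar_a above 0.5 N or contact force between any of the fingers, the arm and tall_jar_b above 0.5 N or contact force between any of the fingers, the arm and half_jar above 0.5 N or contact force between any of the fingers, the arm and screw_band above 0.5 N or contact force between any of the fingers, the arm and tin above 0.5 N or contact force between any of the fingers, the arm and can_opener above 0.5 N or contact force between any of the fingers, the arm and wooden_spoon above 0.5 N or contact force between any of the fingers, the arm and jar_funnel above 0.5 N).
It fails at once if another jar or thing was moved more than 6 mm (distance of any of tall_jar_a, tall_jar_b, half_jar, screw_band, tin, can_opener, wooden_spoon, jar_funnel from where it was at the start of the episode above 0.006 m).
It also fails if it takes over 35 s, if anything falls off the work surface, if the arm or the gripper's body presses on something with over 40 N, if the wrist force passes 120 N, or if a joint passes its speed limit or range.

## Working session

There is one attempt and no reset: what is moved stays moved. The work goes in short steps, Python scripts to look and compute and a tool call to move; the robot and the scene stay as the last step left them, time stands still between calls to the robot, and variables do not carry over. Pictures are saved under pics/ and viewed, at most 10 in all, crops included, and the job is handed in when it is done.

Besides the shell and the picture viewer there is one more tool, called after "Call:" as name(argument=value, ...) on one line, values as JSON. servo_tool: Moves the arm, as the interface text tells. Its arguments: {"type":"object","properties":{"deltas":{"type":"array","items":{"type":"array","items":{"type":"number"}}},"squeeze":{"type":"number"}},"required":["deltas"]}

```bash
mkdir -p pics; cat > h.py <<'E'
import numpy as np,cv2
from scipy.spatial.transform import Rotation as R
from station import arm
def rot(o):
    o=np.array(o,float)
    return o if o.shape==(3,3) else (R.from_euler('xyz',o).as_matrix() if o.size==3 else R.from_quat(o).as_matrix())
def world(f,p): return rot(f['orientation'])@np.array(p)+np.array(f['position'])
def save(f,n): cv2.imwrite(f'pics/{n}.png',f['color'][:,:,::-1])
def pix2plane(f,uv,z):
    u=cv2.undistortPoints(np.array([[uv]],float),np.array(f['K']),np.array(f['distortion']))[0,0]
    d=rot(f['orientation'])@np.array([u[0],u[1],1]);p=np.array(f['position'])
    return p+d*(z-p[2])/d[2]
def proj(f,P):
    Rm=rot(f['orientation']);c=Rm.T@(np.array(P)-np.array(f['position']))
    return cv2.projectPoints(c.reshape(1,3),np.zeros(3),np.zeros(3),np.array(f['K']),np.array(f['distortion']))[0].ravel()
E
python3 - <<'E'
from h import *
for n in ['top','side']:
    f=arm.grab_frame(n);save(f,n+'1');print(n,f['position'],f['orientation'])
    for q in ['squat_jar','lid_middle','tall_jar_a','half_jar']:
        for d in arm.recognise(q,f)[:4]:
            w=world(f,d['at']);print(q,round(d['conf'],2),w.round(3),proj(f,w).round())
s=arm.get_state();print(s['eef_pos'],s['ee_rot'],s['t'],s['force'],s['width'])
E
```

```text
top [0.2490534  0.02630189 1.34758648] [-2.92763164  0.00331931 -1.71143434]
squat_jar 0.89 [0.465 0.099 0.097] [289. 225.]
lid_middle 0.9 [0.467 0.098 0.102] [289. 223.]
tall_jar_a 0.62 [0.448 0.252 0.152] [228. 236.]
tall_jar_a 0.56 [0.614 0.119 0.155] [272. 166.]
half_jar 0.65 [0.602 0.252 0.12 ] [225. 181.]
side [ 0.49273775 -0.90318143  0.7246681 ] [-2.18067704 -0.01797084 -0.03517872]
squat_jar 0.9 [0.471 0.065 0.082] [301. 186.]
squat_jar 0.53 [ 0.516 -0.059  0.032] [318. 228.]
lid_middle 0.97 [0.471 0.068 0.082] [301. 186.]
tall_jar_a 0.97 [0.453 0.23  0.117] [295. 147.]
tall_jar_a 0.79 [0.619 0.083 0.108] [353. 175.]
half_jar 0.8 [0.594 0.231 0.115] [341. 147.]
[0.2160431  0.63945444 0.24533078] [ 3.14151767e+00  3.47829150e-06 -3.25812652e-01] 0.5 [ 0.58651092 -0.12610394 -0.59482001] 0.08796921370228372
```

View pics/top1.png

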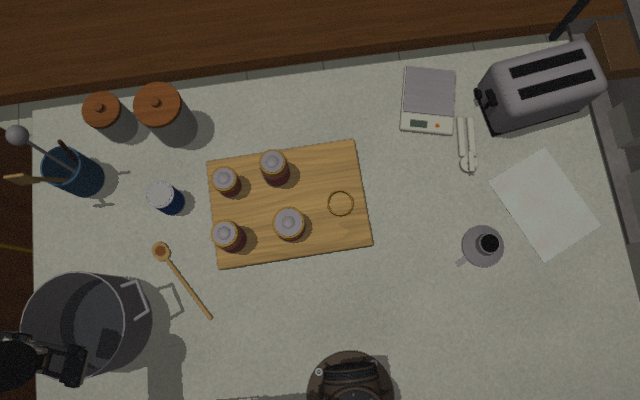

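View pics/side1.png

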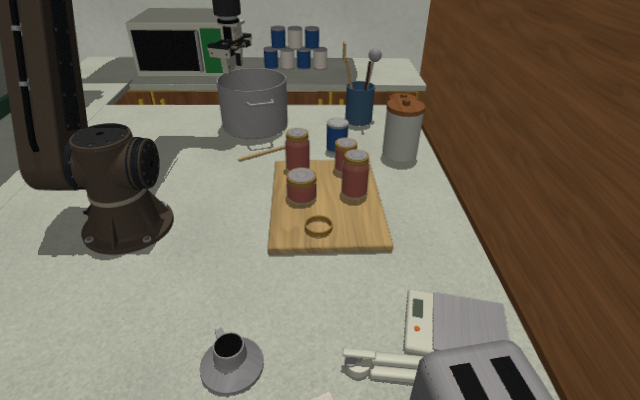

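The top view shows the squat jar at about (289,222), with the tall jars at (228,232) and (272,165), the half jar at (225,180), and the gripper near the pot at lower left. The side view agrees: the squat jar's lid is at about (301,177), with a pot below or behind the gripper. Before moving, I'll check where the pot is and how high.

```bash
python3 - <<'E'
from h import *
t=arm.grab_frame('top');s=arm.grab_frame('side')
print('lid top',pix2plane(t,(289,219),.1035),'side',pix2plane(s,(301,177),.1035))
for z in (.12,.16,.2,.24): print(z,'pot rim centre top',pix2plane(t,(87,327),z).round(3),'side',pix2plane(s,(253,86),z).round(3), 'rim right top',pix2plane(t,(150,330),z).round(3))
for d in [(0,0,-.019),(0,0,.15)]:
    P=np.array([.216,.639,.245])+d;print(proj(t,P).round(),proj(s,P).round())
E
```

```text
lid top [0.47879446 0.09636336 0.1035    ] side [0.47142423 0.07928131 0.1035    ]
0.12 pot rim centre top [0.272 0.638 0.12 ] side [0.268 0.749 0.12 ] rim right top [0.243 0.478 0.12 ]
0.16 pot rim centre top [0.271 0.619 0.16 ] side [0.283 0.64  0.16 ] rim right top [0.243 0.463 0.16 ]
0.2 pot rim centre top [0.27  0.599 0.2  ] side [0.297 0.531 0.2  ] rim right top [0.244 0.449 0.2  ]
0.24 pot rim centre top [0.269 0.579 0.24 ] side [0.312 0.421 0.24 ] rim right top [0.244 0.434 0.24 ]
[ 65. 354.] [234.  69.]
[ 20. 362.] [228.  21.]
```

Call:
servo_tool(deltas=[[1,0,0,-10,0,0,0],[1,10,10,-10,0,0,0],[1,20,21,-10,0,0,0],[1,24,25,0,0,0,0],[1,24,25,0,0,0,0],[1,24,25,0,0,0,0],[1,24,25,0,0,0,0],[1,24,25,0,0,0,0],[1,24,25,0,0,0,0],[1,24,25,0,0,0,0],[1,24,25,0,0,0,0],[1,24,25,0,0,0,0],[1,24,25,0,0,0,0],[1,24,25,0,0,0,0],[1,24,25,0,0,0,0],[1,24,25,0,0,0,0],[1,24,25,0,0,0,0],[1,24,25,0,0,0,0],[1,18,20,0,0,0,0],[1,10,12,0,0,0,0]], squeeze=10)

```text
t: 2.27
eef_pos: [0.4725, 0.088, 0.2766]
ee_rot: [-3.141, -0.001, -0.327]
force: [-1.0, 1.3, -0.4]
width: 0.0003
gripper_force: 0.0
```

Call:
servo_tool(deltas=[[1,0,0,0,0,0,6.6],[1,0,0,0,0,0,6.6],[1,0,0,0,0,0,6.6],[1,0,0,0,0,0,6.5],[1,0,0,0,0,0,0],[1,0,0,0,0,0,0]])

```text
t: 2.77
eef_pos: [0.4719, 0.0904, 0.2762]
ee_rot: [-3.14, -0.0, -0.781]
force: [-0.9, 0.3, 0.2]
width: 0.0005
gripper_force: 0.0
```

```bash
python3 - <<'E'
from h import *
s=arm.get_state();print(s['eef_pos'],s['ee_rot'],s['t'],s['force'],s['width'],s['q'])
for n in ['wrist','side']:
    f=arm.grab_frame(n);save(f,n+'2');print(f['position'],f['orientation'])
    for q in ['squat_jar','lid_middle','tall_jar_a','half_jar']:
        for d in arm.recognise(q,f)[:4]:
            w=world(f,d['at']);print(q,round(d['conf'],2),w.round(3),proj(f,w).round())
E
```

```text
[0.47188256 0.09044746 0.27624357] [-3.14040998e+00 -3.90526025e-04 -7.81399442e-01] 2.7667 [-0.85752327  0.25931143  0.18757393] 0.0005259740687572851 [ 6.00141713e-01  1.12551873e-02 -3.52421573e-01  1.72412456e-04
 -1.20588455e+00  1.89193974e-01]
[0.52089221 0.0424826  0.41607872] [ 2.88383351e+00  2.58487501e-05 -2.35060612e+00]
squat_jar 0.78 [0.475 0.092 0.101] [316. 187.]
lid_middle 0.82 [0.475 0.096 0.103] [314. 189.]
tall_jar_a 0.59 [0.616 0.109 0.151] [188.  99.]
tall_jar_a 0.39 [0.491 0.262 0.152] [188. 299.]
half_jar 0.75 [0.604 0.241 0.116] [133. 201.]
half_jar 0.37 [0.475 0.094 0.101] [315. 188.]
[ 0.49273775 -0.90318143  0.7246681 ] [-2.18067704 -0.01797084 -0.03517872]
squat_jar 0.93 [0.474 0.066 0.087] [302. 185.]
lid_middle 0.91 [0.47  0.068 0.084] [301. 185.]
tall_jar_a 0.82 [0.452 0.23  0.112] [295. 149.]
tall_jar_a 0.58 [0.616 0.084 0.11 ] [353. 174.]
tall_jar_a 0.37 [0.469 0.069 0.082] [300. 185.]
half_jar 0.97 [0.594 0.23  0.115] [341. 148.]
half_jar 0.52 [0.473 0.095 0.104] [302. 174.]
half_jar 0.3 [0.618 0.081 0.109] [353. 175.]
```

View pics/wrist2.png

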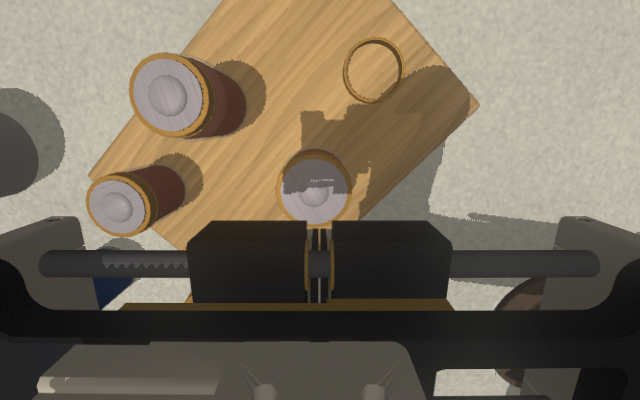

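The wrist view shows the squat lid centred at about (314,189), with its button at about (315,193). The half jar lies along the gripper's long axis and the tall jars are off to the side, as planned.

```bash
python3 - <<'E'
from h import *
f=arm.grab_frame('wrist')
g=f['color'][140:240,260:370]; cv2.imwrite('pics/crop.png',cv2.resize(g,None,fx=5,fy=5,interpolation=cv2.INTER_CUBIC)[:,:,::-1])
s=arm.grab_frame('side'); cv2.imwrite('pics/crops.png',cv2.resize(s['color'][150:215,260:345],None,fx=8,fy=8,interpolation=cv2.INTER_CUBIC)[:,:,::-1])
print(pix2plane(f,(315,193),.1035),pix2plane(f,(314,189),.100))
for p in [(.475,.095),(.47,.09)]: print(proj(f,(*p,.1035)),proj(s,(*p,.1035)))
E
```

```text
[0.47084154 0.09798169 0.1035    ] [0.47429312 0.09615589 0.1       ]
[314.2394316  188.52832298] [302.33453966 174.02058758]
[320.67420166 188.54331078] [300.54011296 174.96593718]
```

View pics/crop.png

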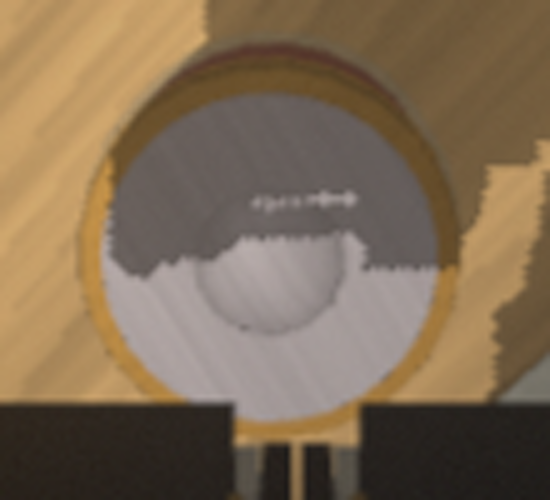

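View pics/crops.png

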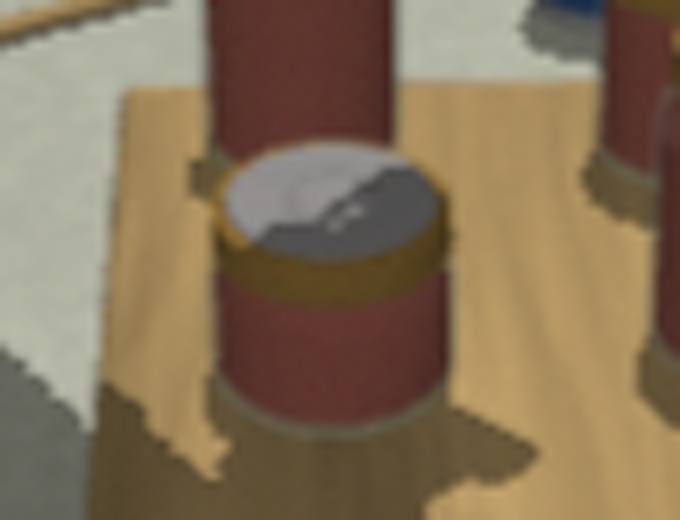

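Wrist crop: the dome is centred at about (314.2,192.2) and the lid disc at about (314.2,191.4). Side crop: the lid centre is at about (301.4,175.3).

```bash
python3 - <<'E'
from h import *
f=arm.grab_frame('wrist');s=arm.grab_frame('side')
print(pix2plane(f,(314.2,192.2),.1035),pix2plane(f,(314.2,191.4),.100),pix2plane(s,(301.4,175.3),.1))
st=arm.get_state();p=st['eef_pos'];Rm=rot(st['ee_rot']);print(p,st['t'],st['force'])
for t in [(.4725,.096,.1225+.02)]: print((Rm.T@(np.array(t)-p)*1000).round(1))
E
```

```text
[0.47211403 0.09795496 0.1035    ] [0.47221231 0.09792714 0.1       ] [0.47232471 0.09379989 0.1       ]
[0.47186639 0.09072751 0.27531799] 3.4667 [-0.9565646   0.54969452 -0.01619897]
[ -3.3  -4.2 132.8]
```

Call:
servo_tool(deltas=[[1,-1,-1.2,4,0,0,0],[1,-1,-1.2,8,0,0,0],[1,-1,-1.2,12,0,0,0],[1,-0.6,-0.8,15,0,0,0],[1,0,0,18,0,0,0],[1,0,0,20,0,0,0],[1,0,0,20,0,0,0],[1,0,0,16,0,0,0],[1,0,0,10,0,0,0],[1,0,0,6,0,0,0],[1,0,0,3,0,0,0],[1,0,0,0,0,0,0],[1,0,0,0,0,0,0]])

```text
t: 4.55
eef_pos: [0.4729, 0.0966, 0.1439]
ee_rot: [-3.141, -0.0, -0.785]
force: [0.5, -0.0, 0.2]
width: 0.0008
gripper_force: 0.0
```

```bash
python3 - <<'E'
from h import *
st=arm.get_state();print(st['eef_pos'],st['ee_rot'],st['t'],st['force'],st['joint_efforts'])
f=arm.grab_frame('wrist');s=arm.grab_frame('side')
a=cv2.resize(f['color'][130:260,230:400],(520,400),interpolation=cv2.INTER_CUBIC)
a=np.hstack([a[:,:400],cv2.resize(s['color'][110:210,252:352],(400,400),interpolation=cv2.INTER_CUBIC)])
cv2.imwrite('pics/c3.png',a[:,:,::-1])
print(proj(f,(.472,.097,.1035)),proj(f,st['eef_pos']-[0,0,.019]),proj(s,st['eef_pos']-[0,0,.019]))
E
```

```text
[0.47286669 0.09660793 0.14391672] [-3.14076317e+00 -3.66173429e-04 -7.84620381e-01] 4.55 [ 0.52661693 -0.04267359  0.15822803] [-6.41785082e-03 -3.48269677e+01  2.38744050e+01  5.68054676e+00
  8.30291561e-02 -9.93684334e-04]
[319.88144962 231.95371797] [319.45131334 243.68032305] [301.47644093 167.2179967 ]
```

View pics/c3.png

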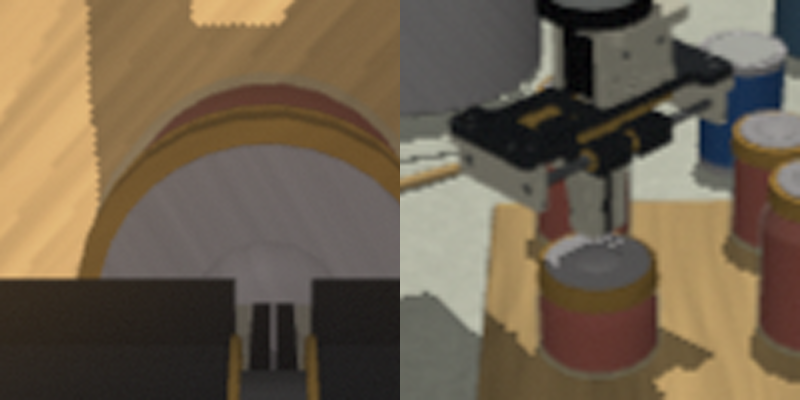

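The tips sit over the dome, within 1–2 mm (dome at about (265,270) in the left half of the crop, fingers at x≈275). About 21 mm to go.

Call:
servo_tool(deltas=[[1,0,0,2,0,0,0],[1,0,0,2,0,0,0],[1,0,0,2,0,0,0],[1,0,0,2,0,0,0],[1,0,0,2,0,0,0],[1,0,0,2,0,0,0],[1,0,0,2,0,0,0],[1,0,0,1,0,0,0],[1,0,0,1,0,0,0],[1,0,0,1,0,0,0],[1,0,0,1,0,0,0],[1,0,0,0,0,0,0]])

```text
t: 5.65
eef_pos: [0.4724, 0.0964, 0.1252]
ee_rot: [3.141, 0.0, -0.785]
force: [-0.4, -0.3, -0.5]
width: 0.0006
gripper_force: 0.0
```

Call:
servo_tool(deltas=[[1,0,0,0.8,0,0,0],[1,0,0,0,0,0,0]])

```text
t: 5.82
eef_pos: [0.4724, 0.0964, 0.1245]
ee_rot: [3.142, 0.0, -0.785]
force: [0.4, -0.6, 0.5]
width: 0.0002
gripper_force: 0.0
```

Call:
servo_tool(deltas=[[1,0,0,0.8,0,0,0],[1,0,0,0,0,0,0]])

```text
t: 5.98
eef_pos: [0.4724, 0.0964, 0.1237]
ee_rot: [3.141, 0.0, -0.785]
force: [0.3, 0.2, -0.1]
width: 0.0007
gripper_force: 0.0
```

Call:
servo_tool(deltas=[[1,0,0,0.8,0,0,0],[1,0,0,0,0,0,0]])

```text
t: 6.15
eef_pos: [0.4724, 0.0964, 0.1229]
ee_rot: [3.142, 0.0, -0.785]
force: [-0.3, 0.3, -0.6]
width: 0.0005
gripper_force: 0.0
```

Call:
servo_tool(deltas=[[1,0,0,0.8,0,0,0],[1,0,0,0,0,0,0]])

```text
t: 6.32
eef_pos: [0.4725, 0.0964, 0.1222]
ee_rot: [-3.142, -0.0, -0.785]
force: [-0.6, -0.1, 1.8]
width: 0.0002
gripper_force: 0.8
```

Call:
servo_tool(deltas=[[1,0,0,0.8,0,0,0],[1,0,0,0,0,0,0]])

```text
t: 6.48
eef_pos: [0.4725, 0.0964, 0.1214]
ee_rot: [-3.142, -0.0, -0.785]
force: [-1.1, -0.4, 2.9]
width: 0.0005
gripper_force: 1.3
```

Call:
servo_tool(deltas=[[1,0,0,0.8,0,0,0],[1,0,0,0,0,0,0]])

```text
t: 6.65
eef_pos: [0.4725, 0.0964, 0.1206]
ee_rot: [-3.141, -0.0, -0.785]
force: [-1.1, 0.5, 3.4]
width: 0.0007
gripper_force: 1.8
```

Call:
servo_tool(deltas=[[1,0,0,0.4,0,0,0],[1,0,0,0,0,0,0],[1,0,0,0,0,0,0],[1,0,0,0,0,0,0]])

```text
t: 6.98
eef_pos: [0.4725, 0.0964, 0.1203]
ee_rot: [-3.141, -0.0, -0.785]
force: [-2.0, -0.3, 3.5]
width: 0.0004
gripper_force: 2.1
```

Call:
servo_tool(deltas=[[1,0,0,0.3,0,0,0],[1,0,0,0,0,0,0],[1,0,0,0,0,0,0],[1,0,0,0,0,0,0],[1,0,0,0,0,0,0],[1,0,0,0,0,0,0],[1,0,0,0,0,0,0],[1,0,0,0,0,0,0]])

```text
t: 7.65
eef_pos: [0.4725, 0.0964, 0.1201]
ee_rot: [-3.141, -0.0, -0.785]
force: [-1.4, -0.3, 5.1]
width: 0.0008
gripper_force: 3.1
```

The button is right down at about 5 N and has been held for over 0.6 s. Releasing it and withdrawing straight up.

Call:
servo_tool(deltas=[[1,0,0,-1,0,0,0],[1,0,0,-1,0,0,0],[1,0,0,-1,0,0,0],[1,0,0,-2,0,0,0],[1,0,0,-5,0,0,0],[1,0,0,-10,0,0,0],[1,0,0,-15,0,0,0],[1,0,0,-20,0,0,0],[1,0,0,-20,0,0,0],[1,0,0,-20,0,0,0],[1,0,0,-20,0,0,0],[1,0,0,-20,0,0,0],[1,0,0,-15,0,0,0],[1,0,0,-8,0,0,0],[1,0,0,-3,0,0,0],[1,0,0,0,0,0,0],[1,0,0,0,0,0,0],[1,0,0,0,0,0,0]])

```text
t: 9.15
eef_pos: [0.4719, 0.0962, 0.2797]
ee_rot: [3.14, 0.001, -0.785]
force: [0.3, 0.5, -0.2]
width: 0.0005
gripper_force: 0.0
```

```bash
python3 - <<'E'
from h import *
f=arm.grab_frame('wrist');print([world(f,d['at']).round(3) for d in arm.recognise('lid_middle',f)[:1]])
s=arm.get_state();print(s['eef_pos'],s['force'],s['t'])
print(arm.job_done())
E
```

```text
[array([0.474, 0.096, 0.105])]
[0.47209279 0.09620992 0.27992723] [-0.15542221  0.16152836  0.57410307] 9.25
the job is handed in; nothing more can be done
None
```

I pressed the squat jar's button right down at about 5 N, held it there for over 0.6 s, released it and lifted the hand straight up to 0.28 m, then handed the job in at about 9 s; a last look put the lid still in place, and no verdict was returned.

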